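# Back off a shaft clamp with a reversible ratchet

### The arm

A 6-joint arm with a two-finger parallel gripper is mounted at the origin on the work surface. World frame = base frame: x ahead of the robot, y to its left, z up, the work surface at z = 0. Lengths are in m, angles in rad, forces in N, time in s.
With the tool pointing down it reaches from about 0.3 to 0.775 m from the base axis. Payload 14.6 kg.
Tool frame: the origin (TCP) lies on the centre line of the jaws, within the pads' length; the fingertips stand 11 mm ahead of it and the grasp point (between the pads) lies 8 mm behind it; y points along the fingers, x is the direction in which the jaws open and shut, and the axes are right-handed (so a half turn about y gives the same grasp; the last joint's range is limited). The gripper opens to 94 mm and grips with 3 to 60 N. Pads are 16 mm wide; open, the fingers measure 119 mm over their backs; the gripper's body (75 mm by 177 mm) begins 78 mm behind the grasp point.
Start: joints at [1.275, 0.3, 1.521, -0, 1.321, -0.067], TCP at [0.125, 0.536, 0.193] pointing down, gripper open.
Joint ranges: [-3.03, 3.03], [-0.79, 2.21], [0.23, 2.52], [-1.04, 4.18], [0, 3.07], [-2.55, 2.55]. Speed limits (rad/s): [2.22, 2.22, 2.57, 3.14, 3.14, 3.14].

### API

Orientations are given as [roll, pitch, yaw] about the fixed x, y, z axes, in that order (R = Rz(yaw) Ry(pitch) Rx(roll)).
In Python, from station import ctrl, imaging gives the robot as it stands. The module is installed in compiled form; this text tells all that it offers.
- The arm moves only by the tool apply_moves, never from a script. Its argument "deltas" is a list of rows, each an object with "dp": the shift along the tool's x, y, z in m, a list of three; "roll": the turn about the tool's y in rad; "grip": the closure, from -1 (fully open) to 1 (shut). In form: [{"dp": [tx, ty, tz], "roll": roll, "grip": grip}, ...]. A call has 1 to 10 rows; each row shifts and turns the commanded pose from where the row before left it, along the tool's axes as they then stand; what a row does not reach is not made up. A row lasts 1/8 s, in which the tool goes at most 62.5 mm and 10.7 degrees, less where a joint would pass 70% of its speed; a pose out of reach is approached as far as the arm can. A call with a gripper value outside its range is refused whole. The fingers move at their own pace and stop on an object; "newtons" is the grip in N (left out, the last holds). Time passes only in rows, so rows that do not move let the fingers close. It gives the time, the measured TCP pose, the force and the opening at its end, in the units of the state.
- ctrl.get_obs(): the state, without advancing time (a new reading comes with each control period).
- imaging.camera(name): name is "side" or "top"; returns the picture (480x640x3 uint8, blue, green, red); there is no depth.
- imaging.camera_info(name): a dict with "K" (3x3 intrinsics, pixels), "D" ([k1, k2, p1, p2, k3] as OpenCV has them; the pictures are not rectified), "world_from_camera" (4x4, takes a point from camera to world coordinates). Camera axes: x right, y down, z forward; pixel columns grow to the right and rows downward; lengths in m; the calibration is good to about 2 mm. A picture is of the moment at which its call begins. camera_info takes no time and is no camera call.
- ctrl.hand_in(): hands the job in, once; it reports no verdict.
The state is a dict: "time_s": time; "qpos": joint angles; "joint_vel": joint speeds; "tau": joint torques, N m; "ee_pos": TCP position; "eef_rot": TCP orientation; "force": force on the tool from outside, world axes, zero at the start; "moment": the same for the moment, N m; "grip_width": finger opening in m.
Only numpy, scipy, OpenCV 4.12 (cv2) and the standard library are available. Lean on these libraries where they do the work, as an engineer would, in place of code of your own. Each camera call takes 0.05 s, during which the arm holds its last target. There are 200 camera calls.

### The job

The golf shaft has to come out of the bench clamp, but the ratchet wrench on the clamp's bolt is still set to tighten: first flip its direction lever over to the loosening side, then swing the handle counter-clockwise (seen from above) until the bolt's lug meets its stop pin, press it home there with 10 to 15 N, and let go. Push lever and handle with the fingertips instead of gripping them, by feel and never with more than 25 N, and leave the things lying around where they are.

Things in the scene. Friction and masses are not known exactly. Their poses are not given: they have to be found in the camera images.
- clamp: Grey steel bench clamp fixed to the table: base 120 x 130 x 12 mm, jaws up to 84 x 90 mm, 84 mm high, holding a golf shaft along its y axis (axis 52 mm up; 13 mm bare end 110 mm out to -y, rubber grip up to 32 mm thick out to 310 mm in +y). Origin: centre of its underside on the table, on the vertical bolt axis. It carries bolt, ratchet wrench and lever.
- bolt_axis (a point): Point on the vertical axis of the clamp's bolt, about which bolt and wrench turn, at the mid-height of the wrench handle (107 mm above the table). The bolt resists turning with about 0.75 N m (5 N at the middle of the grip) and has 0.45 to 0.7 rad to turn to its stop; it stays where it is left.
- ratchet_grip (a point): Middle of the ratchet's black rubber hand grip, 150 mm out from the bolt axis, 107 mm above the table. The grip is a level round bar, 24 mm diameter, 98 to 213 mm out; from head to grip a 19 mm steel bar. Head: dark steel, 52 mm round, its top 119 mm above the table. Beyond 65 mm from the axis nothing in the swing stands higher than 60 mm.
- ratchet (a joint): Swing of the handle about the bolt axis (rad), growing counter-clockwise from above (loosening); -0.45 to 1.6, starts near 0, where it points 2.25 rad clockwise of the clamp's x. Alone it swings with 1 N at the grip. It drives the bolt only the way the lever selects and clicks freely the other way; up to 0.55 rad of lost motion before the pawl takes hold.
- selector (a joint): Direction lever of the ratchet (rad), pivot on the head 32 mm out from the bolt axis along the handle. -0.25 to -0.48: tightening, as it starts. 0.25 to 0.48: loosening, swinging counter-clockwise takes the bolt along. Over-centre: about 4 N at the tab moves it, past 0 it snaps over by itself. It may rest at 0.25 on a tooth until the handle swings.
- lever_tab (a point): Upper part (140 mm above the table) of the lever's upright steel tab, which lies near the bolt axis, 26 mm from the lever's pivot. Tab: 13 mm long along the handle, 6 mm thick across it, 126 to 148 mm above the table. At the start 6 to 12 mm off the handle's centre line on its counter-clockwise side; it is to go as far over to the clockwise side.
- bolt_lug (a point): Small upright round lug, 8 mm diameter, on the rim of the bolt's flange, 34 mm from the bolt axis, 90 mm above the table; it turns with the bolt.
- stop_pin (a point): Fixed round pin, 8 mm diameter, on the clamp's top, 34 mm from the bolt axis, 90 mm above the table. Turned counter-clockwise the bolt's lug ends against it, centres then 8 mm apart; there the force at the middle of the grip rises by about 1 N per mm above the 5 N of the turning bolt.
- tape_roll: Bystander: tape roll lying flat, 90 mm wide, 24 mm high.
- socket: Bystander: steel socket standing, 26 mm diameter, 32 mm high.
- screwdriver: Bystander: screwdriver, 200 mm long, lying.
- iron_head: Bystander: steel iron club head lying, about 90 mm, 16 mm high.
- spray_can: Bystander: spray can, 56 mm diameter, 160 mm high.
- glue_jar: Bystander: white jar, 64 mm diameter, 75 mm high.
- ferrule_cup: Bystander: grey cup, 76 mm diameter, 70 mm high.

How it is judged:
On the way, in this order (a step that is already met when the one before it is completed fails the run):
1. direction lever flipped to the loosening side while the bolt is still tight (value of joint selector above 0.13 rad and horizontal distance between bolt_lug and stop_pin above 0.018 m), for 0.2 s.
2. bolt swung loose until its lug meets the stop pin and is pressed home there (horizontal distance between bolt_lug and stop_pin below 0.0095 m and contact force between the fingers and clamp above 8 N), for 0.1 s.
At the end, for the whole second after the job is handed in: The bolt's lug stands against the stop pin (centres less than 9.5 mm apart, 8 mm is contact), the direction lever is on the loosening side (above 0.13 rad), the wrench is let go and at rest (horizontal distance between bolt_lug and stop_pin below 0.0095 m and value of joint selector above 0.13 rad and contact force between the fingers and clamp below 0.2 N and velocity of joint ratchet between -0.05 and 0.05 rad/s); the robot touches nothing.
It fails at once if the wrench, its lever or the clamp is pressed with more than 25 N (contact force between any of the fingers, the arm and clamp above 25 N).
It fails at once if a bystander is pushed more than 25 mm away (distance of any of tape_roll, socket, screwdriver, iron_head, spray_can, glue_jar, ferrule_cup from where it was at the start of the episode above 0.025 m).
It also fails if it takes over 69 s, if anything falls off the work surface, if the arm or the gripper's body presses on something with over 40 N, if the wrist force passes 120 N, or if a joint passes its speed limit or range.

## Working session

There is one attempt and no reset: what is moved stays moved. The work goes in short steps, Python scripts to look and compute and a tool call to move; the robot and the scene stay as the last step left them, time stands still between calls to the robot, and variables do not carry over. Pictures are saved under pics/ and viewed, about 8 in all and at most 12, crops included, and the job is handed in when it is done.

Besides the shell and the picture viewer there is one more tool, called after "Request:" as name([rows], argument=value, ...), one row to a line, values as JSON. apply_moves: Moves the arm, as the interface text tells. Its arguments: {"type":"object","properties":{"deltas":{"type":"array"},"newtons":{"type":"number"}},"required":["deltas"]}

```bash
mkdir -p pics
python3 - <<'E'
from station import ctrl, imaging
import cv2,numpy as np
for n in("top","side"):
    cv2.imwrite(f"pics/{n}0.png",imaging.camera(n)); i=imaging.camera_info(n); print(n,np.round(i["K"],1).tolist(),i["D"],np.round(i["world_from_camera"],3).tolist())
o=ctrl.get_obs(); print({k:np.round(v,3).tolist() for k,v in o.items()})
E
```

```text
top [[438.4, 0.0, 314.9], [0.0, 438.4, 231.6], [0.0, 0.0, 1.0]] [-0.04867158  0.          0.          0.          0.        ] [[-0.028, -0.993, 0.111, 0.465], [-0.999, 0.032, 0.031, -0.11], [-0.034, -0.11, -0.993, 1.157], [0.0, 0.0, 0.0, 1.0]]
side [[488.3, 0.0, 318.5], [0.0, 488.3, 248.8], [0.0, 0.0, 1.0]] [0.02682213 0.         0.         0.         0.        ] [[0.996, -0.042, 0.074, 0.521], [-0.085, -0.589, 0.804, -0.873], [0.01, -0.807, -0.59, 0.655], [0.0, 0.0, 0.0, 1.0]]
{'time_s': 0.1, 'qpos': [1.275, 0.3, 1.521, -0.0, 1.321, -0.067], 'joint_vel': [0.0, -0.002, -0.0, 0.001, 0.0, 0.0], 'tau': [0.001, -53.264, -35.328, 0.071, 0.023, -0.0], 'ee_pos': [0.125, 0.535, 0.192], 'eef_rot': [-1.571, 0.001, 1.342], 'force': [0.364, -0.169, -0.928], 'moment': [-0.047, 0.002, -0.04], 'grip_width': 0.094}
```

View pics/top0.png

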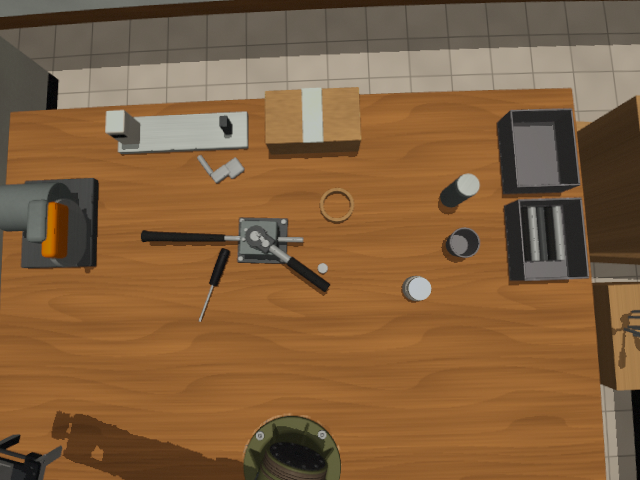

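View pics/side0.png

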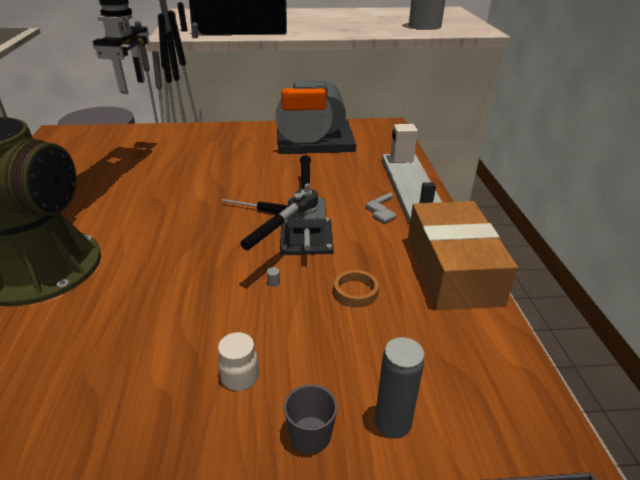

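Top view: clamp head at (262,240), handle running to its end at (328,290), socket at (323,268) and screwdriver at (215,280). Side view: head at (308,198), handle end at (248,243). Next I take enlarged crops.

```bash
cat > h.py <<'E'
import cv2,numpy as np
from station import ctrl, imaging
def ray(n,p):
    i=imaging.camera_info(n);T=np.array(i["world_from_camera"])
    u=cv2.undistortPoints(np.array([[p]],float),np.array(i["K"]),np.array(i["D"]))[0,0]
    return T[:3,3],T[:3,:3]@np.array([u[0],u[1],1])
def onz(n,p,z):
    o,d=ray(n,p); return o+d*(z-o[2])/d[2]
def proj(n,P):
    i=imaging.camera_info(n);T=np.linalg.inv(np.array(i["world_from_camera"]))
    return cv2.projectPoints(np.array(P,float).reshape(-1,1,3),cv2.Rodrigues(T[:3,:3])[0],T[:3,3],np.array(i["K"]),np.array(i["D"]))[0][:,0]
def two(p,q):
    a,d=ray("top",p);b,e=ray("side",q)
    s=np.linalg.lstsq(np.c_[d,-e],b-a,rcond=None)[0]
    return (a+d*s[0]+b+e*s[1])/2, np.linalg.norm(a+d*s[0]-b-e*s[1])
def crop(img,x,y,w,h,f,name):
    c=cv2.resize(img[y:y+h,x:x+w],None,fx=f,fy=f,interpolation=cv2.INTER_CUBIC)
    c=cv2.convertScaleAbs(c,alpha=1.5,beta=15); cv2.imwrite(name,c)
E
python3 - <<'E'
from h import *
t=cv2.imread("pics/top0.png");s=cv2.imread("pics/side0.png")
a=t[205:305,230:340];b=s[150:260,230:340]
f=lambda c:cv2.convertScaleAbs(cv2.resize(c,(400,400*c.shape[0]//c.shape[1]),interpolation=cv2.INTER_CUBIC),alpha=1.6,beta=15)
A,B=f(a),f(b);H=400
cv2.imwrite("pics/c0.png",np.hstack([cv2.copyMakeBorder(A,0,H-A.shape[0],0,0,0),B[:H]]))
for n,p,z in(("handle end top",(326,289),.107),("head top",(259,237),.119),("tip base",(262,240),.0)):print(n,onz("top",p,z).round(3))
print(onz("side",(248,243),.107).round(3),onz("side",(308,198),.119).round(3),onz("top",(323,268),.032))
E
```

```text
handle end top [ 0.444 -0.1    0.107]
head top [0.572 0.056 0.119]
tip base [0.576 0.068 0.   ]
[ 0.455 -0.098  0.107] [0.581 0.045 0.119] [ 0.4963959  -0.09307318  0.032     ]
```

View pics/c0.png

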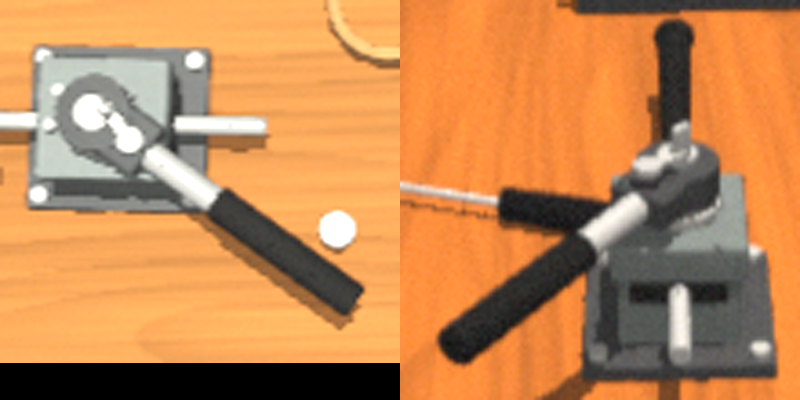

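Run:
```python
from h import *
T=lambda x,y:(230+x/3.636,205+y/3.636)
S=lambda x,y:(230+(x-400)/3.636,150+y/3.636)
ax=onz("top",T(92,111),.119); print("axis from head",ax.round(4))
c=[onz("top",T(*p),.016) for p in((42,55),(195,60),(38,193))]
print("axis from base",((c[1]+c[2])/2).round(4)); e=c[0]-c[1]; print("clamp yaw",np.arctan2(-e[0],e[1]))
g0=onz("top",T(216,203),.107);g1=onz("top",T(353,299),.107)
for q in(g0,g1):print(np.linalg.norm((q-ax)[:2]),np.arctan2(*(q-ax)[1::-1]))
print("grip",g0.round(3),g1.round(3),"dir",np.arctan2(*(g1-g0)[1::-1]))
print("pivot",(onz("top",T(130,139),.122)-ax).round(4))
print("bolt nut?",onz("top",T(107,108),.148).round(4),[x for x in two(T(107,108),S(682,125))])
print("side at z.148",onz("side",S(682,124),.148).round(4))
for p in((57,90),(50,125)):
  d=(onz("top",T(*p),.09)-ax)[:2];print("pins",d.round(4),np.hypot(*d),np.arctan2(d[1],d[0]))
print("side head", onz("side",S(650,165),.122).round(4))
```

```text
axis from head [0.5762 0.0653 0.119 ]
axis from base [0.5755 0.065  0.016 ]
clamp yaw -0.06617227297368418
0.10102912179439993 -2.236288369411938
0.21097099051389204 -2.2215216016935537
grip [ 0.514 -0.014  0.107] [ 0.448 -0.103  0.107] dir -2.2079546284906018
pivot [-0.0196 -0.0253  0.003 ]
bolt nut? [0.5747 0.0507 0.148 ] [array([0.57757238, 0.0506436 , 0.14871015]), np.float64(0.005901537427401846)]
side at z.148 [0.5807 0.0537 0.148 ]
pins [0.0182 0.0286] 0.033933693898095016 1.004369774500807
pins [-0.0055  0.0337] 0.03412439170765753 1.7328624698630535
side head [0.5613 0.052  0.122 ]
```

Bolt axis is at about (0.576, 0.065) and the handle points at -2.225 rad. The lug sits at 1.00 rad and the pin at 1.73 rad, so there is about 0.49 rad to turn. The lever tab is near (0.579, 0.053). I'll go to a hover on the tab's counter-clockwise side, fingers shut.

Request:
apply_moves([
  {"dp":[-0.01,0,-0.015],"roll":0,"grip":1},
  {"dp":[-0.019,0,-0.029],"roll":0,"grip":1},
  {"dp":[-0.019,0,-0.029],"roll":0,"grip":1},
  {"dp":[-0.019,0,-0.029],"roll":0,"grip":1},
  {"dp":[-0.019,0,-0.029],"roll":0,"grip":1},
  {"dp":[-0.019,0,-0.029],"roll":0,"grip":1},
  {"dp":[-0.019,0,-0.029],"roll":0,"grip":1},
  {"dp":[-0.019,0,-0.029],"roll":0,"grip":1},
  {"dp":[-0.019,0,-0.029],"roll":0,"grip":1},
  {"dp":[-0.019,0,-0.029],"roll":0,"grip":1},
], newtons=30)

```text
time_s: 1.35
ee_pos: [0.3532, 0.2949, 0.1927]
eef_rot: [-1.571, 0.0, 1.342]
force: [-0.0, 0.4, -0.3]
grip_width: 0.0011
```

Request:
apply_moves([
  {"dp":[-0.019,0,-0.029],"roll":0,"grip":1},
  {"dp":[-0.019,0,-0.029],"roll":0,"grip":1},
  {"dp":[-0.019,0,-0.029],"roll":0,"grip":1},
  {"dp":[-0.019,0,-0.029],"roll":0,"grip":1},
  {"dp":[-0.019,0,-0.029],"roll":0,"grip":1},
  {"dp":[-0.019,0,-0.029],"roll":0,"grip":1},
  {"dp":[-0.019,0,-0.029],"roll":0,"grip":1},
  {"dp":[-0.019,0,-0.029],"roll":0,"grip":1},
  {"dp":[-0.019,0,-0.029],"roll":0,"grip":1},
  {"dp":[-0.019,0,-0.029],"roll":0,"grip":1},
])

```text
time_s: 2.6
ee_pos: [0.5921, 0.044, 0.1927]
eef_rot: [-1.57, 0.0, 1.342]
force: [-0.2, -0.3, 0.2]
grip_width: 0.0003
```

Request:
apply_moves([
  {"dp":[0,0,0],"roll":0.085,"grip":1},
  {"dp":[0,0,0],"roll":0.085,"grip":1},
  {"dp":[0,0,0],"roll":0.085,"grip":1},
  {"dp":[0,0,0],"roll":0.085,"grip":1},
  {"dp":[0,0,0],"roll":0.085,"grip":1},
  {"dp":[0,0,0],"roll":0,"grip":1},
  {"dp":[0,0,0],"roll":0,"grip":1},
])

```text
time_s: 3.48
ee_pos: [0.5916, 0.0454, 0.1927]
eef_rot: [-1.571, 0.0, 0.919]
force: [-0.2, 0.5, -0.3]
grip_width: 0.0004
```

Request:
apply_moves([
  {"dp":[-0.001,0,-0.006],"roll":0,"grip":1},
  {"dp":[-0.001,0,-0.006],"roll":0,"grip":1},
  {"dp":[0,0.01,0],"roll":0,"grip":1},
  {"dp":[0,0.01,0],"roll":0,"grip":1},
  {"dp":[0,0.01,0],"roll":0,"grip":1},
  {"dp":[0,0.01,0],"roll":0,"grip":1},
  {"dp":[0,0.006,0],"roll":0,"grip":1},
  {"dp":[0,0.006,0],"roll":0,"grip":1},
  {"dp":[0,0,0],"roll":0,"grip":1},
])

```text
time_s: 4.6
ee_pos: [0.6, 0.0371, 0.1404]
eef_rot: [-1.57, 0.0, 0.917]
force: [0.1, 0.0, 0.5]
grip_width: 0.0005
```

Run:
```python
from h import *
t=imaging.camera("top");s=imaging.camera("side")
a=t[195:275,220:320];b=s[140:240,250:350]
f=lambda c:cv2.convertScaleAbs(cv2.resize(c,None,fx=4,fy=4,interpolation=cv2.INTER_CUBIC),alpha=1.6,beta=15)
A,B=f(a),f(b)
cv2.imwrite("pics/c1.png",np.hstack([cv2.copyMakeBorder(A,0,80,0,0,0),B]))
```

```text
(no output)
```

View pics/c1.png

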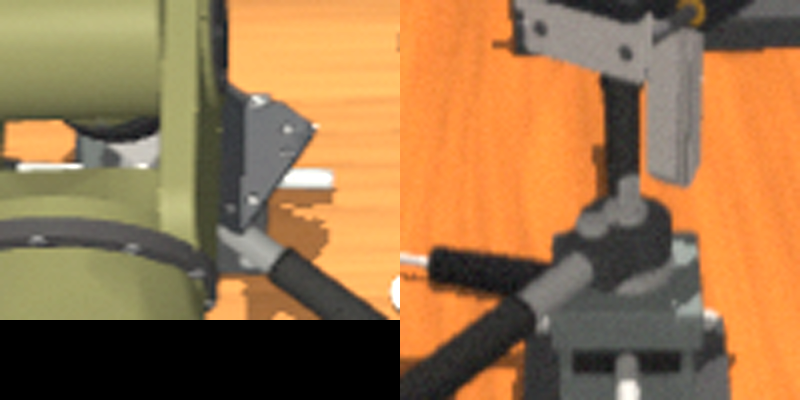

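Side crop: the fingertips stand just right of the tab, tip at (680,185) and tab at (628,198) in the crop, overlapping it in height. I'll now push along tool +z in small steps.

Request:
apply_moves([
  {"dp":[0,0,0.003],"roll":0,"grip":1},
  {"dp":[0,0,0.003],"roll":0,"grip":1},
  {"dp":[0,0,0.002],"roll":0,"grip":1},
  {"dp":[0,0,0.002],"roll":0,"grip":1},
])

```text
time_s: 5.2
ee_pos: [0.5921, 0.0433, 0.1408]
eef_rot: [-1.571, -0.0, 0.917]
force: [1.1, -0.0, -0.7]
grip_width: 0.0005
```

Request:
apply_moves([
  {"dp":[0,0,0.0015],"roll":0,"grip":1},
  {"dp":[0,0,0.0015],"roll":0,"grip":1},
])

```text
time_s: 5.45
ee_pos: [0.5898, 0.045, 0.1408]
eef_rot: [-1.571, 0.0, 0.917]
force: [0.2, 0.2, -0.2]
grip_width: 0.0001
```

Request:
apply_moves([
  {"dp":[0,0,0.0015],"roll":0,"grip":1},
  {"dp":[0,0,0.0015],"roll":0,"grip":1},
])

```text
time_s: 5.7
ee_pos: [0.5874, 0.0468, 0.1407]
eef_rot: [-1.571, 0.0, 0.917]
force: [0.7, -0.3, 0.6]
grip_width: 0.0007
```

Request:
apply_moves([
  {"dp":[0,0,0.0015],"roll":0,"grip":1},
  {"dp":[0,0,0.0015],"roll":0,"grip":1},
])

```text
time_s: 5.95
ee_pos: [0.585, 0.0487, 0.1407]
eef_rot: [-1.571, 0.0, 0.917]
force: [0.1, -0.1, 0.1]
grip_width: 0.0002
```

Request:
apply_moves([
  {"dp":[0,0,0.0015],"roll":0,"grip":1},
  {"dp":[0,0,0.0015],"roll":0,"grip":1},
])

```text
time_s: 6.2
ee_pos: [0.5826, 0.0505, 0.1407]
eef_rot: [-1.571, 0.0, 0.917]
force: [-0.4, -0.0, -0.2]
grip_width: 0.0004
```

Request:
apply_moves([
  {"dp":[0,0,0.0015],"roll":0,"grip":1},
  {"dp":[0,0,0.0015],"roll":0,"grip":1},
])

```text
time_s: 6.45
ee_pos: [0.5802, 0.0523, 0.1408]
eef_rot: [-1.571, -0.0, 0.917]
force: [-0.9, 0.5, -0.5]
grip_width: 0.0005
```

Request:
apply_moves([
  {"dp":[0,0,0.0015],"roll":0,"grip":1},
  {"dp":[0,0,0.0015],"roll":0,"grip":1},
])

```text
time_s: 6.7
ee_pos: [0.5779, 0.0542, 0.1408]
eef_rot: [-1.571, -0.0, 0.917]
force: [0.3, -0.1, 0.5]
grip_width: 0.0002
```

Run:
```python
from h import *
s=imaging.camera("side")
b=s[150:230,270:350]
cv2.imwrite("pics/c2.png",cv2.convertScaleAbs(cv2.resize(b,None,fx=7,fy=7,interpolation=cv2.INTER_CUBIC),alpha=1.6,beta=15))
print(proj("side",[ctrl.get_obs()["ee_pos"]+np.array([0,0,-.011])]), ctrl.get_obs()["force"].round(2))
```

```text
[[306.20945758 191.4927014 ]] [-0.6  -0.21  0.23]
```

View pics/c2.png

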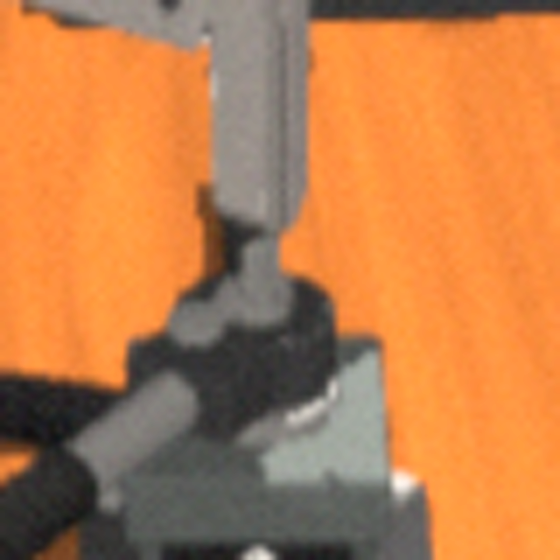

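Side crop: the finger bottom is at about (260,225) in the crop, px (307,182). It looks above the tab, which still shows at (262,235–300). I'll check the tip height against the calibration.

Run:
```python
from h import *
o=ctrl.get_obs();p=o["ee_pos"]
for z in(.13,.14,.15,.16):
  # lower corners of closed fingers
  X=np.array([.606,.795,0]);Z=np.array([-.795,.606,0])
  P=[[p[0],p[1],z]+a*.0125*X+b*.008*Z for a in(-1,1) for b in(-1,1)]
  print(z,((proj("side",P)-[270,150])*7).round().tolist())
print("tab top/bot",((proj("side",[[.579,.053,.148],[.579,.053,.126],[.576,.065,.119],[.5565,.0396,.122]])-[270,150])*7).round().tolist(),"shaft end",proj("side",[[.57,-.045,.052]]))
```

```text
0.13 [[253.0, 314.0], [209.0, 299.0], [297.0, 280.0], [254.0, 266.0]]
0.14 [[252.0, 285.0], [209.0, 271.0], [297.0, 252.0], [254.0, 238.0]]
0.15 [[252.0, 256.0], [209.0, 242.0], [297.0, 223.0], [254.0, 209.0]]
0.16 [[252.0, 227.0], [208.0, 213.0], [297.0, 194.0], [254.0, 180.0]]
tab top/bot [[257.0, 240.0], [258.0, 303.0], [246.0, 304.0], [188.0, 338.0]] shaft end [[305.78235425 247.47636937]]
```

The finger bottom matches z of about 0.157, so the tips passed over the tab and the tips sit higher than nominal. I'll back off, lower clear of the head and look again.

Request:
apply_moves([
  {"dp":[0,0,-0.008],"roll":0,"grip":1},
  {"dp":[0,0,-0.008],"roll":0,"grip":1},
  {"dp":[0,0,-0.008],"roll":0,"grip":1},
  {"dp":[0,0,-0.008],"roll":0,"grip":1},
  {"dp":[0,0.005,0],"roll":0,"grip":1},
  {"dp":[0,0.005,0],"roll":0,"grip":1},
  {"dp":[0,0.005,0],"roll":0,"grip":1},
  {"dp":[0,0,0],"roll":0,"grip":1},
])

```text
time_s: 7.75
ee_pos: [0.603, 0.0348, 0.1253]
eef_rot: [-1.57, 0.0, 0.917]
force: [1.0, 0.1, 0.5]
grip_width: 0.0005
```

Run:
```python
from h import *
s=imaging.camera("side")
b=s[140:230,270:370]
cv2.imwrite("pics/c3.png",cv2.convertScaleAbs(cv2.resize(b,None,fx=6,fy=6,interpolation=cv2.INTER_CUBIC),alpha=1.6,beta=15))
o=ctrl.get_obs();p=o["ee_pos"];print(p)
for z in(.115,.125,.135,.145):
  X=np.array([.606,.795,0]);Z=np.array([-.795,.606,0])
  P=[[p[0],p[1],z]+a*.0125*X+b*.008*Z for a in(-1,1) for b in(-1,1)]
  print(z,((proj("side",P)-[270,140])*6).round().tolist())
```

```text
[0.60324682 0.03475604 0.12564951]
0.115 [[292.0, 391.0], [254.0, 378.0], [329.0, 361.0], [292.0, 348.0]]
0.125 [[292.0, 366.0], [254.0, 354.0], [329.0, 337.0], [292.0, 324.0]]
0.135 [[292.0, 342.0], [254.0, 329.0], [330.0, 312.0], [292.0, 300.0]]
0.145 [[293.0, 317.0], [254.0, 304.0], [330.0, 288.0], [292.0, 276.0]]
```

View pics/c3.png

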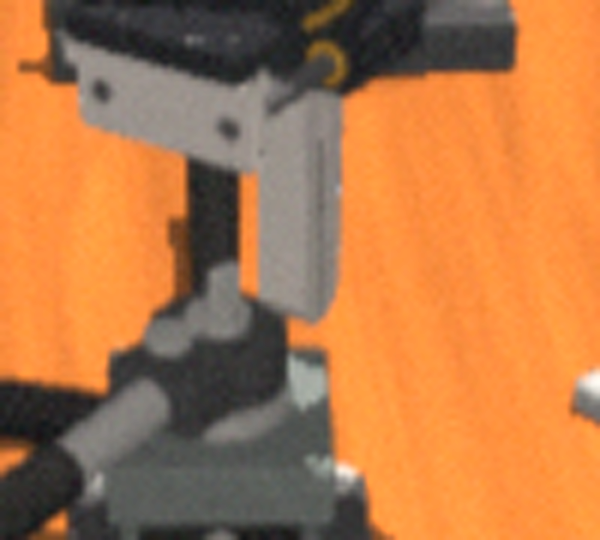

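Side crop: finger bottom corner is at (318,320), which puts the tip near z = 0.143, still above most of the tab (220, 262–335). I'll lower by another 11 mm and approach by feel.

Request:
apply_moves([
  {"dp":[0,0.005,0],"roll":0,"grip":1},
  {"dp":[0,0.006,0],"roll":0,"grip":1},
  {"dp":[0,0,0.003],"roll":0,"grip":1},
  {"dp":[0,0,0.002],"roll":0,"grip":1},
  {"dp":[0,0,0.001],"roll":0,"grip":1},
])

```text
time_s: 8.43
ee_pos: [0.5985, 0.0384, 0.115]
eef_rot: [-1.571, -0.0, 0.917]
force: [1.2, -1.2, 0.4]
grip_width: 0.0002
```

Request:
apply_moves([
  {"dp":[0,0,0.0015],"roll":0,"grip":1},
  {"dp":[0,0,0.0015],"roll":0,"grip":1},
])

```text
time_s: 8.68
ee_pos: [0.5962, 0.0402, 0.1149]
eef_rot: [-1.571, -0.0, 0.917]
force: [-0.9, 0.7, -1.1]
grip_width: 0.0006
```

Request:
apply_moves([
  {"dp":[0,0,0.0015],"roll":0,"grip":1},
  {"dp":[0,0,0.0015],"roll":0,"grip":1},
])

```text
time_s: 8.93
ee_pos: [0.5937, 0.042, 0.1147]
eef_rot: [-1.571, 0.0, 0.917]
force: [0.2, 0.4, -0.2]
grip_width: 0.0005
```

Request:
apply_moves([
  {"dp":[0,0,0.0015],"roll":0,"grip":1},
  {"dp":[0,0,0.0015],"roll":0,"grip":1},
])

```text
time_s: 9.18
ee_pos: [0.5914, 0.0438, 0.1148]
eef_rot: [-1.571, 0.0, 0.917]
force: [1.0, -0.3, -0.6]
grip_width: 0.0005
```

Request:
apply_moves([
  {"dp":[0,0,0.0015],"roll":0,"grip":1},
  {"dp":[0,0,0.0015],"roll":0,"grip":1},
])

```text
time_s: 9.43
ee_pos: [0.589, 0.0456, 0.1148]
eef_rot: [-1.571, -0.0, 0.917]
force: [-1.2, 0.1, -0.3]
grip_width: 0.0004
```

Request:
apply_moves([
  {"dp":[0,0,0.0015],"roll":0,"grip":1},
  {"dp":[0,0,0.0015],"roll":0,"grip":1},
])

```text
time_s: 9.68
ee_pos: [0.5874, 0.0472, 0.115]
eef_rot: [-1.573, -0.001, 0.917]
force: [7.1, -2.2, -1.8]
grip_width: 0.0004
```

Request:
apply_moves([
  {"dp":[0,0,0.001],"roll":0,"grip":1},
  {"dp":[0,0,0.001],"roll":0,"grip":1},
])

```text
time_s: 9.93
ee_pos: [0.5863, 0.0482, 0.1154]
eef_rot: [-1.574, -0.002, 0.917]
force: [8.6, -3.9, -0.6]
grip_width: 0.0005
```

Request:
apply_moves([
  {"dp":[0,0,0.001],"roll":0,"grip":1},
  {"dp":[0,0,0.001],"roll":0,"grip":1},
])

```text
time_s: 10.18
ee_pos: [0.5851, 0.0492, 0.1157]
eef_rot: [-1.575, -0.002, 0.917]
force: [6.1, -1.7, 7.3]
grip_width: 0.0005
```

Request:
apply_moves([
  {"dp":[0,-0.003,0],"roll":0,"grip":1},
  {"dp":[0,0,0],"roll":0,"grip":1},
])

```text
time_s: 10.42
ee_pos: [0.5834, 0.0499, 0.118]
eef_rot: [-1.571, -0.0, 0.917]
force: [-0.3, -0.1, 3.4]
grip_width: 0.0004
```

Request:
apply_moves([
  {"dp":[0,0,0.001],"roll":0,"grip":1},
  {"dp":[0,0,0.001],"roll":0,"grip":1},
])

```text
time_s: 10.68
ee_pos: [0.5824, 0.0507, 0.1181]
eef_rot: [-1.572, -0.0, 0.917]
force: [3.5, -3.8, 4.1]
grip_width: 0.0005
```

Request:
apply_moves([
  {"dp":[0,0,0.001],"roll":0,"grip":1},
  {"dp":[0,0,0.001],"roll":0,"grip":1},
])

```text
time_s: 10.92
ee_pos: [0.5812, 0.0517, 0.1185]
eef_rot: [-1.573, -0.001, 0.917]
force: [5.6, -7.6, 6.5]
grip_width: 0.0002
```

Request:
apply_moves([
  {"dp":[0,-0.003,0],"roll":0,"grip":1},
  {"dp":[0,0,0],"roll":0,"grip":1},
])

```text
time_s: 11.18
ee_pos: [0.58, 0.0525, 0.1206]
eef_rot: [-1.57, 0.0, 0.917]
force: [-0.3, 0.4, -0.5]
grip_width: 0.0006
```

Run:
```python
from h import *
s=imaging.camera("side")
b=s[150:230,270:350]
cv2.imwrite("pics/c4.png",cv2.convertScaleAbs(cv2.resize(b,None,fx=7,fy=7,interpolation=cv2.INTER_CUBIC),alpha=1.6,beta=15))
o=ctrl.get_obs();print(o["force"].round(1),o["moment"].round(2),o["ee_pos"].round(4))
```

```text
[-0.9 -0.3 -0.3] [-0.02 -0.02  0.01] [0.58   0.0525 0.1204]
```

View pics/c4.png

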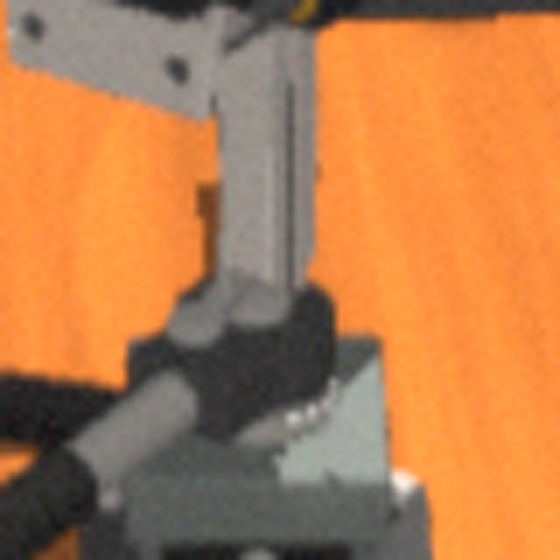

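Side crop: the tab no longer shows at its old place (262,240–300); only the finger (220–315) and the pivot boss (195,320) are there, with the force back to zero. The lever may have flipped and be hidden behind the finger. I'll retract, look, and work out where a flipped tab should appear.

Request:
apply_moves([
  {"dp":[0,0,-0.008],"roll":0,"grip":1},
  {"dp":[0,0,-0.01],"roll":0,"grip":1},
  {"dp":[0,0,-0.012],"roll":0,"grip":1},
  {"dp":[0,0,-0.012],"roll":0,"grip":1},
  {"dp":[0,0,0],"roll":0,"grip":1},
])

```text
time_s: 11.85
ee_pos: [0.6142, 0.026, 0.1204]
eef_rot: [-1.571, 0.0, 0.916]
force: [-0.6, -0.3, -0.3]
grip_width: 0.0004
```

Run:
```python
from h import *
s=imaging.camera("side")
b=s[150:230,270:350]
cv2.imwrite("pics/c5.png",cv2.convertScaleAbs(cv2.resize(b,None,fx=7,fy=7,interpolation=cv2.INTER_CUBIC),alpha=1.6,beta=15))
print(((proj("side",[[.579,.053,.148],[.579,.053,.126],[.564,.0645,.148],[.564,.0645,.126]])-[270,150])*7).round().tolist())
```

```text
[[257.0, 240.0], [258.0, 303.0], [207.0, 224.0], [208.0, 286.0]]
```

View pics/c5.png

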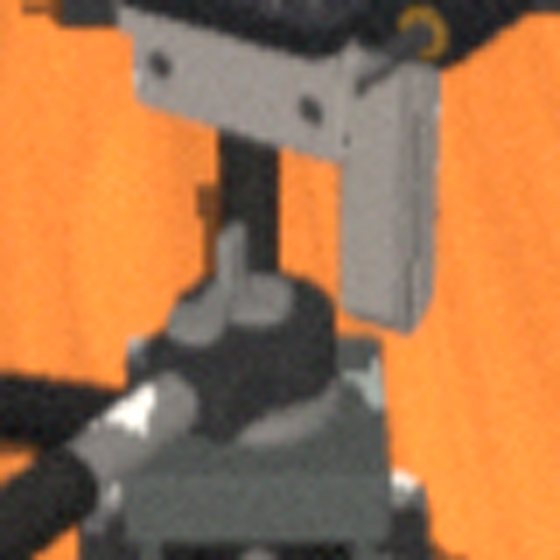

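The lever has flipped: the tab is now at (230,222–290), left of where it started (262,235–300). Next I lift, cross over the handle and come down on its clockwise side, 150 mm out.

Request:
apply_moves([
  {"dp":[0,-0.02,0],"roll":0,"grip":1},
  {"dp":[0,-0.02,0],"roll":0,"grip":1},
  {"dp":[0,-0.02,0],"roll":0,"grip":1},
  {"dp":[-0.02,0,0.013],"roll":0,"grip":1},
  {"dp":[-0.024,0,0.015],"roll":0,"grip":1},
  {"dp":[-0.025,0,0.016],"roll":0,"grip":1},
  {"dp":[-0.025,0,0.016],"roll":0,"grip":1},
  {"dp":[-0.024,0,0.015],"roll":0,"grip":1},
  {"dp":[-0.024,0,0.015],"roll":0,"grip":1},
  {"dp":[0,0,0],"roll":0,"grip":1},
])

```text
time_s: 13.15
ee_pos: [0.4549, -0.0314, 0.1812]
eef_rot: [-1.571, -0.0, 0.916]
force: [0.3, -0.0, 0.2]
grip_width: 0.0002
```

Request:
apply_moves([
  {"dp":[0,0.02,0],"roll":0,"grip":1},
  {"dp":[0,0.02,0],"roll":0,"grip":1},
  {"dp":[0,0.02,0],"roll":0,"grip":1},
  {"dp":[0,0.015,0],"roll":0,"grip":1},
  {"dp":[0,0.015,0],"roll":0,"grip":1},
  {"dp":[0,0.012,0],"roll":0,"grip":1},
  {"dp":[0,0,0],"roll":0,"grip":1},
])

```text
time_s: 14.02
ee_pos: [0.4556, -0.0312, 0.0781]
eef_rot: [-1.57, 0.001, 0.917]
force: [-0.7, 0.7, 0.2]
grip_width: 0.0005
```

```bash
cat >> h.py <<'E'
AX=np.array([.576,.065])
def rel():
    p=ctrl.get_obs()["ee_pos"][:2]-AX; w=ctrl.get_obs()["eef_rot"][2]
    f=w-np.pi; h=np.array([np.cos(f),np.sin(f)]); n=np.array([-h[1],h[0]])
    print("phi",round(f,3),"r",round(p@h,4),"n",round(p@n,4),"F n",round(ctrl.get_obs()["force"][:2]@n,2),"F h",round(ctrl.get_obs()["force"][:2]@h,2),"z",ctrl.get_obs()["ee_pos"][2].round(4),"t",ctrl.get_obs()["time_s"], "q6",ctrl.get_obs()["qpos"][5].round(2))
E
python3 - <<'E'
from h import *
rel()
s=imaging.camera("side");t=imaging.camera("top")
b=s[150:250,220:340];c=t[205:305,230:340]
f=lambda c:cv2.convertScaleAbs(cv2.resize(c,(400,400*c.shape[0]//c.shape[1]),interpolation=cv2.INTER_CUBIC),alpha=1.6,beta=15)
A,B=f(c),f(b);cv2.imwrite("pics/c6.png",np.hstack([A[:333],B[:333]]))
E
```

```text
phi -2.225 r 0.1496 n -0.0371 F n -0.97 F h -0.1 z 0.0781 t 14.025 q6 -1.07
```

View pics/c6.png

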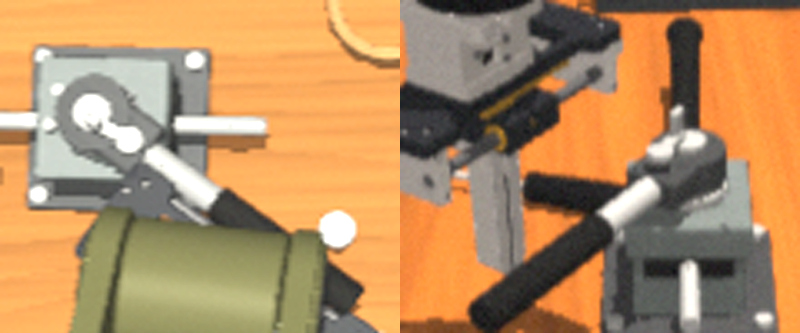

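Side crop: the fingers (498,150–270) stand behind the handle on its clockwise side. Top crop: lug at (57,90) and pin at (50,125) are unchanged. I'll close the gap and then swing along the arc.

Request:
apply_moves([
  {"dp":[0,0,-0.004],"roll":0,"grip":1},
  {"dp":[0,0,-0.004],"roll":0,"grip":1},
  {"dp":[0,0,-0.003],"roll":0,"grip":1},
  {"dp":[0,0,-0.002],"roll":0,"grip":1},
  {"dp":[0,0,0],"roll":0,"grip":1},
])

```text
time_s: 14.75
ee_pos: [0.4662, -0.0393, 0.0787]
eef_rot: [-1.571, 0.0, 0.917]
force: [-0.1, 0.6, -0.9]
grip_width: 0.0007
```

Request:
apply_moves([
  {"dp":[-0.0005,0,-0.003],"roll":-0.02,"grip":1},
  {"dp":[-0.0005,0,-0.003],"roll":-0.02,"grip":1},
  {"dp":[-0.0005,0,-0.003],"roll":-0.02,"grip":1},
  {"dp":[-0.0005,0,-0.003],"roll":-0.02,"grip":1},
  {"dp":[-0.0005,0,-0.003],"roll":-0.02,"grip":1},
])

```text
time_s: 15.38
ee_pos: [0.4771, -0.05, 0.0787]
eef_rot: [-1.571, -0.0, 1.018]
force: [-0.5, 0.9, -0.2]
grip_width: 0.0003
```

```bash
python3 -c "
from h import *
rel()"
```

```text
phi -2.123 r 0.1497 n -0.0238 F n -0.89 F h -0.56 z 0.0787 t 15.375 q6 -1.2
```

Request:
apply_moves([
  {"dp":[-0.0007,0,-0.0045],"roll":-0.03,"grip":1},
  {"dp":[-0.0007,0,-0.0045],"roll":-0.03,"grip":1},
  {"dp":[-0.0007,0,-0.0045],"roll":-0.03,"grip":1},
  {"dp":[-0.0007,0,-0.0045],"roll":-0.03,"grip":1},
])

```text
time_s: 15.88
ee_pos: [0.4915, -0.0612, 0.0787]
eef_rot: [-1.571, -0.0, 1.139]
force: [-0.6, 1.4, -0.3]
grip_width: 0.0001
```

Request:
apply_moves([
  {"dp":[-0.0007,0,-0.0045],"roll":-0.03,"grip":1},
  {"dp":[-0.0007,0,-0.0045],"roll":-0.03,"grip":1},
  {"dp":[-0.0007,0,-0.0045],"roll":-0.03,"grip":1},
  {"dp":[-0.0007,0,-0.0045],"roll":-0.03,"grip":1},
])

```text
time_s: 16.38
ee_pos: [0.5072, -0.0706, 0.0787]
eef_rot: [-1.571, 0.0, 1.259]
force: [-0.4, 0.4, -0.7]
grip_width: 0.001
```

```bash
python3 -c "
from h import *
rel()"
```

```text
phi -1.883 r 0.1502 n -0.0239 F n -0.5 F h -0.23 z 0.0787 t 16.375 q6 -1.47
```

Request:
apply_moves([
  {"dp":[-0.0005,0,-0.003],"roll":-0.02,"grip":1},
  {"dp":[-0.0005,0,-0.003],"roll":-0.02,"grip":1},
  {"dp":[-0.0005,0,-0.003],"roll":-0.02,"grip":1},
  {"dp":[-0.0005,0,-0.003],"roll":-0.02,"grip":1},
])

```text
time_s: 16.88
ee_pos: [0.518, -0.0758, 0.0787]
eef_rot: [-1.571, -0.0, 1.338]
force: [0.2, 0.7, -0.5]
grip_width: 0.0001
```

Request:
apply_moves([
  {"dp":[-0.0005,0,-0.003],"roll":-0.02,"grip":1},
  {"dp":[-0.0005,0,-0.003],"roll":-0.02,"grip":1},
  {"dp":[-0.0005,0,-0.003],"roll":-0.02,"grip":1},
  {"dp":[-0.0005,0,-0.003],"roll":-0.02,"grip":1},
])

```text
time_s: 17.38
ee_pos: [0.5294, -0.0802, 0.0787]
eef_rot: [-1.571, 0.0, 1.418]
force: [-1.1, 0.2, 0.2]
grip_width: 0.0004
```

Run:
```python
from h import *
rel()
s=imaging.camera("side");t=imaging.camera("top")
b=s[150:250,240:360];c=t[205:305,230:340]
f=lambda c:cv2.convertScaleAbs(cv2.resize(c,(400,400*c.shape[0]//c.shape[1]),interpolation=cv2.INTER_CUBIC),alpha=1.6,beta=15)
A,B=f(c),f(b);cv2.imwrite("pics/c7.png",np.hstack([A[:333],B[:333]]))
```

```text
phi -1.723 r 0.1506 n -0.024 F n -1.08 F h -0.02 z 0.0787 t 17.375 q6 -1.64
```

View pics/c7.png

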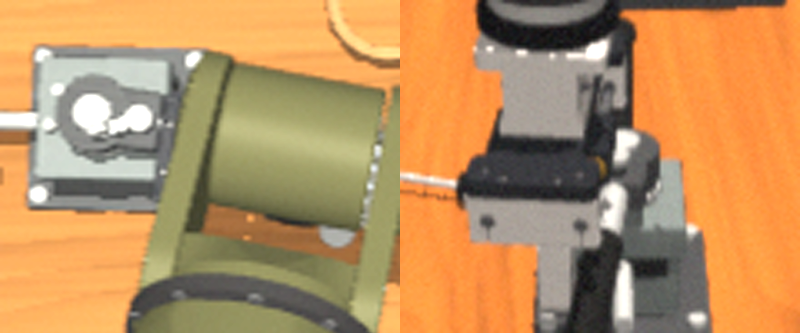

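Top crop: the lever pivot is now at (142,118), so the handle swings with the fingers. Lug (57,90) and pin (50,125) haven't moved, so this is still lost motion. I continue.

Request:
apply_moves([
  {"dp":[-0.0005,0,-0.003],"roll":-0.02,"grip":1},
  {"dp":[-0.0005,0,-0.003],"roll":-0.02,"grip":1},
  {"dp":[-0.0005,0,-0.003],"roll":-0.02,"grip":1},
])

```text
time_s: 17.85
ee_pos: [0.5381, -0.0828, 0.0787]
eef_rot: [-1.571, -0.0, 1.478]
force: [-0.8, 1.8, 0.9]
grip_width: 0.0003
```

Request:
apply_moves([
  {"dp":[-0.0005,0,-0.003],"roll":-0.02,"grip":1},
  {"dp":[-0.0005,0,-0.003],"roll":-0.02,"grip":1},
  {"dp":[-0.0005,0,-0.003],"roll":-0.02,"grip":1},
])

```text
time_s: 18.23
ee_pos: [0.5468, -0.0849, 0.0787]
eef_rot: [-1.57, -0.0, 1.538]
force: [-2.8, 2.0, 1.3]
grip_width: 0.0007
```

Request:
apply_moves([
  {"dp":[-0.0005,0,-0.003],"roll":-0.02,"grip":1},
  {"dp":[-0.0005,0,-0.003],"roll":-0.02,"grip":1},
  {"dp":[-0.0005,0,-0.003],"roll":-0.02,"grip":1},
])

```text
time_s: 18.6
ee_pos: [0.5556, -0.0864, 0.0787]
eef_rot: [-1.57, -0.0, 1.598]
force: [-6.4, 3.4, 2.7]
grip_width: 0.0002
```

```bash
python3 -c "
from h import *
rel()"
```

```text
phi -1.543 r 0.1508 n -0.0246 F n -6.29 F h -3.53 z 0.0787 t 18.6 q6 -1.82
```

Bolt resistance is felt at about 6 N from phi ≈ -1.57, so the stop should come near -1.1.

Request:
apply_moves([
  {"dp":[-0.0005,0,-0.003],"roll":-0.02,"grip":1},
  {"dp":[-0.0005,0,-0.003],"roll":-0.02,"grip":1},
  {"dp":[-0.0005,0,-0.003],"roll":-0.02,"grip":1},
  {"dp":[-0.0005,0,-0.003],"roll":-0.02,"grip":1},
  {"dp":[-0.0005,0,-0.003],"roll":-0.02,"grip":1},
])

```text
time_s: 19.23
ee_pos: [0.5706, -0.0879, 0.0786]
eef_rot: [-1.57, -0.0, 1.698]
force: [-5.9, 2.7, 3.1]
grip_width: 0.0005
```

Request:
apply_moves([
  {"dp":[-0.0005,0,-0.003],"roll":-0.02,"grip":1},
  {"dp":[-0.0005,0,-0.003],"roll":-0.02,"grip":1},
  {"dp":[-0.0005,0,-0.003],"roll":-0.02,"grip":1},
  {"dp":[-0.0005,0,-0.003],"roll":-0.02,"grip":1},
  {"dp":[-0.0005,0,-0.003],"roll":-0.02,"grip":1},
])

```text
time_s: 19.85
ee_pos: [0.5858, -0.088, 0.0786]
eef_rot: [-1.57, -0.001, 1.798]
force: [-6.5, 2.9, 2.2]
grip_width: 0.0002
```

Request:
apply_moves([
  {"dp":[-0.0005,0,-0.003],"roll":-0.02,"grip":1},
  {"dp":[-0.0005,0,-0.003],"roll":-0.02,"grip":1},
  {"dp":[-0.0005,0,-0.003],"roll":-0.02,"grip":1},
  {"dp":[-0.0005,0,-0.003],"roll":-0.02,"grip":1},
])

```text
time_s: 20.35
ee_pos: [0.5979, -0.0869, 0.0786]
eef_rot: [-1.57, -0.001, 1.878]
force: [-5.8, 1.7, 1.6]
grip_width: 0.0003
```

```bash
python3 -c "
from h import *
rel()
t=imaging.camera('top');c=t[205:265,225:305]
cv2.imwrite('pics/c8.png',cv2.convertScaleAbs(cv2.resize(c,None,fx=7,fy=7,interpolation=cv2.INTER_CUBIC),alpha=1.6,beta=15))"
```

```text
phi -1.263 r 0.1514 n -0.0251 F n -4.99 F h -3.4 z 0.0786 t 20.35 q6 -2.08
```

View pics/c8.png

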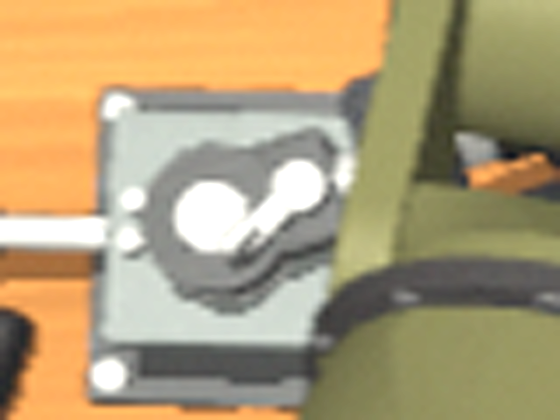

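Top crop: lug (132,198) has swung toward the pin (126,238). They are about 14 mm apart, so about 0.18 rad is left.

Request:
apply_moves([
  {"dp":[-0.0005,0,-0.003],"roll":-0.02,"grip":1},
  {"dp":[-0.0005,0,-0.003],"roll":-0.02,"grip":1},
  {"dp":[-0.0005,0,-0.003],"roll":-0.02,"grip":1},
  {"dp":[-0.0005,0,-0.003],"roll":-0.02,"grip":1},
  {"dp":[-0.0005,0,-0.003],"roll":-0.02,"grip":1},
  {"dp":[-0.0005,0,-0.003],"roll":-0.02,"grip":1},
  {"dp":[-0.0005,0,-0.003],"roll":-0.02,"grip":1},
])

```text
time_s: 21.28
ee_pos: [0.6187, -0.0827, 0.0785]
eef_rot: [-1.569, -0.001, 2.018]
force: [-6.8, -0.7, 2.1]
grip_width: 0.0004
```

Request:
apply_moves([
  {"dp":[-0.0002,0,-0.0015],"roll":-0.01,"grip":1},
  {"dp":[-0.0002,0,-0.0015],"roll":-0.01,"grip":1},
  {"dp":[0,0,0],"roll":0,"grip":1},
])

```text
time_s: 21.65
ee_pos: [0.6217, -0.0819, 0.0785]
eef_rot: [-1.57, -0.0, 2.038]
force: [-4.8, 0.6, 0.8]
grip_width: 0.0004
```

```bash
python3 -c "
from h import *
rel()"
```

```text
phi -1.104 r 0.1517 n -0.0253 F n -3.99 F h -2.69 z 0.0785 t 21.65 q6 -2.23
```

Request:
apply_moves([
  {"dp":[-0.0002,0,-0.0015],"roll":-0.01,"grip":1},
  {"dp":[-0.0002,0,-0.0015],"roll":-0.01,"grip":1},
  {"dp":[-0.0002,0,-0.0015],"roll":-0.01,"grip":1},
])

```text
time_s: 22.02
ee_pos: [0.6258, -0.0805, 0.0785]
eef_rot: [-1.569, -0.0, 2.068]
force: [-5.8, -0.5, 2.9]
grip_width: 0.0005
```

Request:
apply_moves([
  {"dp":[-0.0002,0,-0.0015],"roll":-0.01,"grip":1},
  {"dp":[-0.0002,0,-0.0015],"roll":-0.01,"grip":1},
  {"dp":[0,0,0],"roll":0,"grip":1},
])

```text
time_s: 22.4
ee_pos: [0.6286, -0.0795, 0.0785]
eef_rot: [-1.569, -0.0, 2.088]
force: [-6.2, -1.2, 1.7]
grip_width: 0.0003
```

```bash
python3 -c "
from h import *
rel()"
```

```text
phi -1.054 r 0.1516 n -0.0257 F n -5.97 F h -2.07 z 0.0785 t 22.4 q6 -2.27
```

Request:
apply_moves([
  {"dp":[-0.0002,0,-0.0015],"roll":-0.01,"grip":1},
  {"dp":[-0.0002,0,-0.0015],"roll":-0.01,"grip":1},
  {"dp":[0,0,0],"roll":0,"grip":1},
])

```text
time_s: 22.78
ee_pos: [0.6312, -0.0786, 0.0785]
eef_rot: [-1.569, -0.001, 2.108]
force: [-8.8, -1.6, 2.7]
grip_width: 0.0005
```

Request:
apply_moves([
  {"dp":[-0.0002,0,-0.0015],"roll":-0.01,"grip":1},
  {"dp":[-0.0002,0,-0.0015],"roll":-0.01,"grip":1},
  {"dp":[0,0,0],"roll":0,"grip":1},
])

```text
time_s: 23.15
ee_pos: [0.6338, -0.0776, 0.0785]
eef_rot: [-1.568, -0.001, 2.127]
force: [-10.4, -2.6, 3.9]
grip_width: 0.0004
```

```bash
python3 -c "
from h import *
rel()
t=imaging.camera('top');c=t[205:265,225:305]
cv2.imwrite('pics/c9.png',cv2.convertScaleAbs(cv2.resize(c,None,fx=7,fy=7,interpolation=cv2.INTER_CUBIC),alpha=1.3))
g=cv2.cvtColor(t,cv2.COLOR_BGR2GRAY)[225:245,238:250];print(g)"
```

```text
phi -1.014 r 0.1516 n -0.0263 F n -10.18 F h -3.31 z 0.0785 t 23.15 q6 -2.31
[[103  81  90 115 127 125 125 126 126 126 126 126]
 [100  82  89 115 126 126 126 127 127 126 125 126]
 [ 99  81  90 113 124 125 125 125 125 126 126 115]
 [100  82 101 121 124 124 126 124 125 125 109  87]
 [104  83 104 122 124 125 126 125 126 109  87  80]
 [106  85 105 125 126 126 126 125 114  93  82  80]
 [108  87 107 126 125 124 125 118  99  81  80  82]
 [104  81 102 121 124 126 125 109  83  81  82  83]
 [101  74  95 120 124 125 125 108  84  83  82  81]
 [ 99  75  95 121 138 155 137  92  83  82  80  79]
 [ 81  69  94 129 158 172 152 105  81  79  80  94]
 [168 151 129 137 164 176 156 107  80  80  81  98]
 [163 151 128 125 135 132 105  81  81  80  81  82]
 [181 160 112 131 158 172 146  97  80  81  80  80]
 [158 145 127 140 166 175 162 120  77  80  80  82]
 [ 99  88 106 129 145 145 110  79  81  82  81  81]
 [ 52  51 100 128 110  81  73 103 106  81  81  80]
 [ 46  52 102 128 125 124 123 124 112  88  80  80]
 [ 47  52 103 128 127 126 127 126 126 113  91  81]
 [ 70  82 109 128 127 128 126 127 128 127 105  76]]
```

Lug and pin are now about 3.4 px apart (about 8 mm, contact), and the force is rising past 10 N. I'll press slightly more and hold.

Request:
apply_moves([
  {"dp":[0,0,-0.001],"roll":-0.005,"grip":1},
  {"dp":[0,0,-0.001],"roll":-0.005,"grip":1},
  {"dp":[0,0,0],"roll":0,"grip":1},
  {"dp":[0,0,0],"roll":0,"grip":1},
  {"dp":[0,0,0],"roll":0,"grip":1},
])

```text
time_s: 23.82
ee_pos: [0.6354, -0.0769, 0.0785]
eef_rot: [-1.568, -0.0, 2.137]
force: [-10.0, -5.8, 4.4]
grip_width: 0.0006
```

```bash
python3 -c "
from h import *
rel()"
```

```text
phi -1.005 r 0.1516 n -0.026 F n -11.57 F h -0.44 z 0.0785 t 23.825 q6 -2.31
```

About 12 N held for half a second. Now let go slowly, back away and lift.

Request:
apply_moves([
  {"dp":[0,0,0.0015],"roll":0,"grip":1},
  {"dp":[0,0,0.002],"roll":0,"grip":1},
  {"dp":[0,0,0.003],"roll":0,"grip":1},
  {"dp":[0,0,0.005],"roll":0,"grip":1},
  {"dp":[0,0,0.01],"roll":0,"grip":1},
  {"dp":[0,0,0.01],"roll":0,"grip":1},
  {"dp":[0,-0.02,0],"roll":0,"grip":1},
  {"dp":[0,-0.03,0],"roll":0,"grip":1},
  {"dp":[0,-0.03,0],"roll":0,"grip":1},
  {"dp":[0,-0.02,0],"roll":0,"grip":1},
])

```text
time_s: 25.08
ee_pos: [0.6098, -0.0931, 0.1805]
eef_rot: [-1.572, 0.002, 2.137]
force: [0.0, 0.6, -1.0]
grip_width: 0.0005
```

Request:
apply_moves([
  {"dp":[0,0,0.02],"roll":0,"grip":1},
  {"dp":[0,0,0.03],"roll":0,"grip":1},
  {"dp":[0,0,0.03],"roll":0,"grip":1},
  {"dp":[0,0,0.03],"roll":0,"grip":1},
  {"dp":[0,0,0],"roll":0,"grip":1},
  {"dp":[0,0,0],"roll":0,"grip":1},
])

```text
time_s: 25.82
ee_pos: [0.5173, -0.1516, 0.179]
eef_rot: [-1.571, 0.001, 2.137]
force: [-0.2, 0.2, -0.6]
grip_width: 0.0004
```

```bash
python3 -c "
from h import *
rel();o=ctrl.get_obs();print(o['ee_pos'],o['force'])
t=imaging.camera('top');s=imaging.camera('side');A=t[205:265,225:305];B=s[140:240,240:340]
f=lambda c:cv2.convertScaleAbs(cv2.resize(c,(400,400*c.shape[0]//c.shape[1]),interpolation=cv2.INTER_CUBIC),alpha=1.3)
A=f(A);cv2.imwrite('pics/c10.png',np.hstack([cv2.copyMakeBorder(A,0,400-A.shape[0],0,0,0),f(B)]))
print(cv2.cvtColor(t,cv2.COLOR_BGR2GRAY)[232:242,240:247])"
```

```text
phi -1.005 r 0.1513 n -0.1657 F n -0.07 F h -0.29 z 0.179 t 25.825 q6 -2.49
[ 0.51733564 -0.15159391  0.1790229 ] [-0.21435476  0.20933087 -0.55257489]
[[ 99 118 123 124 124 106  82]
 [ 94 118 123 124 125 105  81]
 [ 94 119 136 153 134  90  78]
 [ 93 127 155 170 151 103  79]
 [127 136 164 175 154 106  79]
 [126 123 133 131 102  78  80]
 [111 129 156 170 148 102  79]
 [126 138 164 173 160 120  76]
 [105 128 143 144 108  79  80]
 [ 99 125 108  80  72 102  98]]
```

View pics/c10.png

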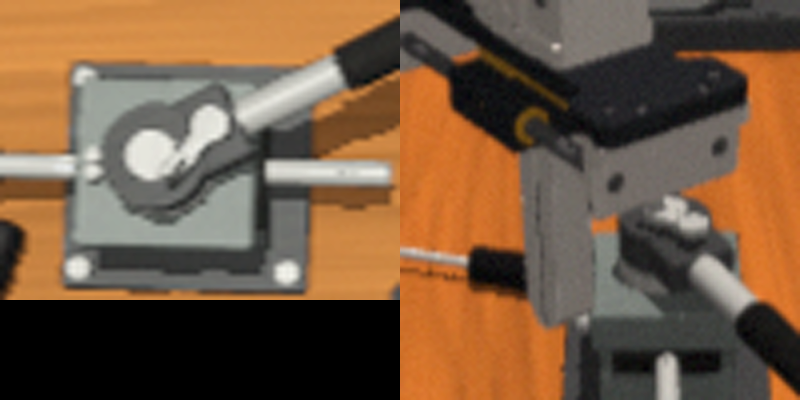

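Final view: lug and pin touch ((93,152) and (93,170), about 3.4 px or 8 mm apart). The lever tab lies on the clockwise side of the handle, and the fingers are clear. Handing in.

```bash
python3 -c "
from station import ctrl
print(ctrl.hand_in())"
```

```text
the job is handed in; nothing more can be done
None
```

I flipped the direction lever to the loosening side, swung the handle counter-clockwise until the bolt's lug met its stop pin, pressed it there, let go and handed the job in at about 26 s. `hand_in` reports no verdict, so the result rests on my own checks.

**Lever:** the first push passed over the tab without touching it. In the side view the closed fingertips appeared about 17 mm above the TCP, not 11 mm ahead of it as the description says. I lowered the gripper and flipped the lever on the second try. The highest reading in that push was about 11 N, and the pictures show the tab on the clockwise side, before the swing and at the end.

**Swing and press:** the bolt took hold after about 0.65 rad of commanded swing, which includes a small gap before contact. It then turned against about 6 N. I pressed it home at about 12 N for roughly 0.4 s; the highest force I read during the whole run was about 12.5 N, sampled only at the end of each move.

**Last checks:** after release, lug and pin are still about 8 mm apart in the top view, which is contact. The force reading is near zero and the gripper stands well clear. I did not measure the selector angle or the wrench's speed at rest directly, nor check every bystander's position at the end.

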